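Load the label tray into the packing bench printer

ROBOT

A 6-joint arm with a two-finger parallel gripper is mounted at the origin on the work surface. World frame = base frame: x ahead of the robot, y to its left, z up, the work surface at z = 0. Lengths are in m, angles in rad, forces in N, time in s.
With the tool pointing down it reaches from about 0.4 to 0.825 m from the base axis. Payload 7 kg.
Tool frame: the origin (TCP) lies between the finger pads; the fingertips stand 22 mm ahead of it and the grasp point (between the pads) lies 3 mm ahead of it (arm.tip_reach is the distance from the TCP to the fingertips, in m); z points along the fingers, y is the line along which they close (so a half turn about z gives the same grasp; the last joint's range is limited). The gripper opens to 88 mm and grips with 3 to 60 N. Pads are 19 mm wide; open, the fingers measure 130 mm over their backs; the gripper's body (78 mm by 193 mm) begins 47 mm behind the grasp point.
Start: joints at [1.591, 0.359, 0.012, 0, -1.224, -0.288], TCP at [0.179, 0.651, 0.249] pointing down, gripper open.
Joint ranges: [-3.07, 3.07], [-1.43, 2.12], [-1.02, 1.25], [-3.03, 1.67], [-3.05, -0], [-3.03, 3.03]. Speed limits (rad/s): [2.39, 2.39, 3.01, 3.14, 3.14, 3.14].

INTERFACE

Orientations are given as [roll, pitch, yaw] about the fixed x, y, z axes, in that order (R = Rz(yaw) Ry(pitch) Rx(roll)).
In Python, from station import arm, viewer gives the robot as it stands. The module is installed in compiled form; this text tells all that it offers.
- The arm moves only by the tool apply_moves, never from a script. Its argument "commands" is a list that holds one entry, the list of rows, each a list of 5 numbers: the closure, from -1 (fully open) to 1 (shut), then the shift along the world's x, y, z as a fraction of full scale, then the turn about the world's z as a fraction of full scale. In form: [[[fingers, tx, ty, tz, yaw], ...]]. A call has 1 to 12 rows; each row shifts and turns the commanded pose from where the row before left it; what a row does not reach is not made up. Full scale, the value 1, is 20 cm for a shift and pi rad for a turn. A row lasts 1/10 s, in which the tool goes at most 50 mm and 8.59 degrees, less where a joint would pass 70% of its speed; a pose out of reach is approached as far as the arm can. A call with a number of a shift or a turn outside -1 to 1 is refused whole. A call with a gripper value outside its range is refused whole. The fingers move at their own pace and stop on an object; "force" is the grip in N (left out, the last holds). Time passes only in rows, so rows that do not move let the fingers close. It gives the time, the measured TCP pose, the force, the opening and the grip force at its end, in the units of the state.
- arm.get_state(): the state, without advancing time (a new reading comes with each control period).
- viewer.grab_frame(name): name is "side" or "top" or "wrist"; returns a dict with "image" (400x640x3 uint8, blue, green, red), "mtx" (3x3 intrinsics, pixels), "rvec" (rotation vector, rad) and "tvec" (3), from world to camera coordinates, as OpenCV has them. Camera axes: x right, y down, z forward; pixel columns grow to the right and rows downward; lengths in m; the calibration is good to about 2 mm. A picture is of the moment at which its call begins. There is no depth.
- arm.job_done(): hands the job in; it is judged then, once.
The state is a dict: "t": time; "q": joint angles; "qd": joint speeds; "joint_efforts": joint torques, N m; "eef_pos": TCP position; "ee_rot": TCP orientation; "force": force on the tool from outside, world axes, zero at the start; "moment": the same for the moment, N m; "width": finger opening in m; "gripper_force": force on a finger pad.
Only numpy, scipy, OpenCV 4.12 (cv2) and the standard library are available. Lean on these libraries where they do the work, as an engineer would, in place of code of your own. Each camera call takes 0.05 s, during which the arm holds its last target. There are 200 camera calls.

TASK

Load the label printer: take the narrower of the two grey trays, the one that fits, by its upright grip and slide it along the bench between the flared guides into the bay under the printer, grip end last, until it is fully home with its front wall flush with the printer's front. Let go of it and leave the wider tray where it is.

Things in the scene. Friction and masses are not known exactly. Their poses are not given: they have to be found in the camera images.
- tray: Narrow grey plastic tray that fits the bay: open box of white label sheets, 115 mm long (x), 90 wide (y), walls 40 high, about 0.2 kg, loose. Origin: centre of the box's underside. +x points to the end that enters the bay first; the front wall at x = -57.5 mm carries the grip, an upright fin sticking out in front.
- tray_grip (a point): Middle of the narrow tray's grip fin, at (-82.5, 0, 48) mm in the tray's frame, same axes. Pinch the fin across its 12 mm thickness (y). Fin: x from -57.5 to -102.5 mm, z from 20 to 66 mm in the tray's frame.
- printer: White printer, fixed. Origin: on the bench, middle of the bay's mouth, in the front face (robot's side); +x into the bay: a tunnel, y +-50, 52 high, bench as floor, rear stop at x = 116 mm. Deck over it 70 high, housing 125 high from x = 105. Guide rails 22 high flare from y +-50 at the mouth to +-75 at x = -35. Tray home: its origin at (58, 0, 0) mm, +x along this +x, fin left out in front.
- wide_tray: The wide grey tray, of the same make, length, height and grip but 130 mm wide (too wide for the bay), loose on the bench. Origin and axes as for the narrow tray. To be left alone.
Things that resemble listed ones, but are neither listed nor needed, are in the scene too. Leave any turquoise or yellow look-alike of the tray alone.

How it is judged:
By the outcome, as a careful person would: the job done as asked, in the order asked, and still so for the second after the job is handed in, with the robot touching nothing.
It also fails if it takes over 43 s, if anything falls off the work surface, if the arm or the gripper's body presses on something with over 40 N, if the wrist force passes 120 N, or if a joint passes its speed limit or range.

## Working session

There is one attempt and no reset: what is moved stays moved. The work goes in short steps, Python scripts to look and compute and a tool call to move; the robot and the scene stay as the last step left them, time stands still between calls to the robot, and variables do not carry over. Pictures are saved under pics/ and viewed, at most 10 in all, crops included, and the job is handed in when it is done.

Besides the shell and the picture viewer there is one more tool, called after "Call:" as name([rows], argument=value, ...), one row to a line, values as JSON. apply_moves: Moves the arm, as the interface text tells. Shift numbers are shares of 20 cm and turn numbers shares of pi rad, none past 1 either way. Its arguments: {"type":"object","properties":{"commands":{"type":"array","items":{"type":"array","items":{"type":"array","items":{"type":"number"}}}},"force":{"type":"number"}},"required":["commands"]}

```bash
mkdir -p pics; cat > h.py <<'E'
import numpy as np, cv2
from station import arm, viewer
def grab(n,save=None):
    f=viewer.grab_frame(n)
    if save: cv2.imwrite('pics/'+save,f['image'])
    return f
def ray(f,uv,z):
    R=cv2.Rodrigues(np.array(f['rvec'],float))[0]; t=np.array(f['tvec'],float).ravel()
    uv=np.array(uv,float).reshape(-1,1,2)
    n=cv2.undistortPoints(uv,np.array(f['mtx']),None).reshape(-1,2)
    d=np.c_[n,np.ones(len(n))]@R; c=-R.T@t
    return c+d*((z-c[2])/d[:,2])[:,None]
def tri(f,g,a,b):
    P=[np.array(k['mtx'])@np.c_[cv2.Rodrigues(np.array(k['rvec'],float))[0],np.array(k['tvec'],float).ravel()] for k in (f,g)]
    X=cv2.triangulatePoints(P[0],P[1],np.array(a,float).reshape(-1,2).T,np.array(b,float).reshape(-1,2).T)
    return (X[:3]/X[3]).T
def proj(f,X):
    return cv2.projectPoints(np.array(X,float).reshape(-1,3),np.array(f['rvec'],float),np.array(f['tvec'],float),np.array(f['mtx']),None)[0].reshape(-1,2)
E
python3 - <<'E'
from h import *
import pickle
F={n:grab(n,n+'0.png') for n in('top','side')}
pickle.dump(F,open('F.pkl','wb'))
s=arm.get_state();print(s['t'],s['eef_pos'],s['ee_rot'],s['width'])
E
```

```text
0.1 [0.17853767 0.65053851 0.24771297] [ 3.14009136e+00 -1.51504487e-04 -2.67906472e-01] 0.08760542790437797
```

View pics/top0.png

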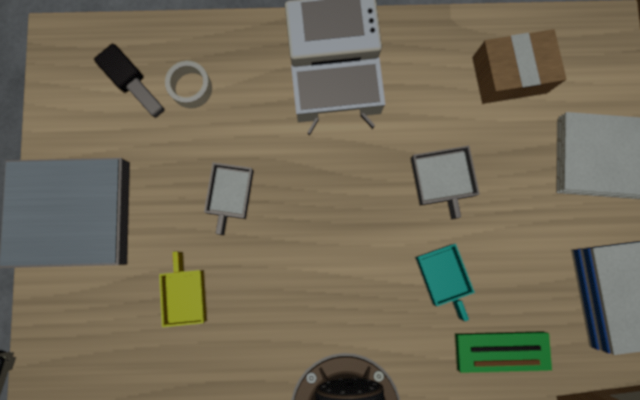

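View pics/side0.png

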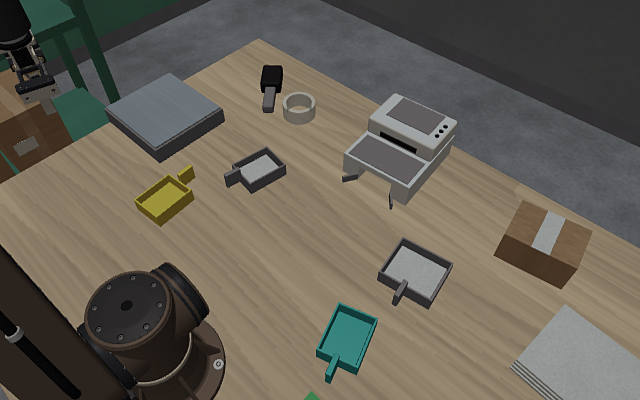

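The top view shows the narrow tray at about (230,192) with its fin end at (221,232). The wide tray is at (445,175). The printer mouth is at about (340,117), with guide tips at (310,133) and (373,127). The side view shows the narrow tray at (258,168), fin at (235,177), and the printer mouth at (370,185).

```bash
python3 - <<'E'
from h import *
import pickle
F=pickle.load(open('F.pkl','rb'))
def c(n,x,y,w,h): return cv2.resize(F[n]['image'][y:y+h,x:x+w],(400,300),interpolation=cv2.INTER_CUBIC)
o=np.vstack([np.hstack([c('top',190,155,100,75+5)[:300],c('top',280,55,120,90)]),np.hstack([c('side',215,135,80,60),c('side',330,120,140,105)])])
cv2.imwrite('pics/crop.png',o)
for p in [(0.04),(0.066)]: print(ray(F['top'],[(230,192),(221,232),(340,117)],p).round(3))
# tray masks: dark low-saturation region near narrow tray
im=F['top']['image'][150:245,195:265]; hsv=cv2.cvtColor(im,cv2.COLOR_BGR2HSV)
m=((hsv[...,1]<55)).astype(np.uint8)
n,l,st,ce=cv2.connectedComponentsWithStats(m); k=1+st[1:,4].argmax()
m=(l==k).astype(np.uint8)
box=cv2.morphologyEx(m,cv2.MORPH_OPEN,np.ones((17,17)))
r=cv2.minAreaRect(cv2.findNonZero(box)); print('box',cv2.boxPoints(r)+[195,150],r)
fin=cv2.morphologyEx(m-box*m,cv2.MORPH_OPEN,np.ones((3,3))); 
n,l,st,ce=cv2.connectedComponentsWithStats(fin); print(st[1:]+[195,150,0,0,0],ce[1:]+[195,150])
E
```

```text
[[ 0.487  0.247  0.04 ]
 [ 0.398  0.266  0.04 ]
 [ 0.656 -0.006  0.04 ]]
[[ 0.484  0.242  0.066]
 [ 0.396  0.261  0.066]
 [ 0.648 -0.005  0.066]]
box [[203.44000244 213.91999817]
 [210.92000389 161.55999851]
 [252.5        167.5       ]
 [245.01999664 219.86000061]] ((32.970001220703125, 40.709999084472656), (42.00214385986328, 52.8915901184082), 8.13010311126709)
[[216 217  10  18 138]] [[220.32608696 225.18115942]]
```

View pics/crop.png

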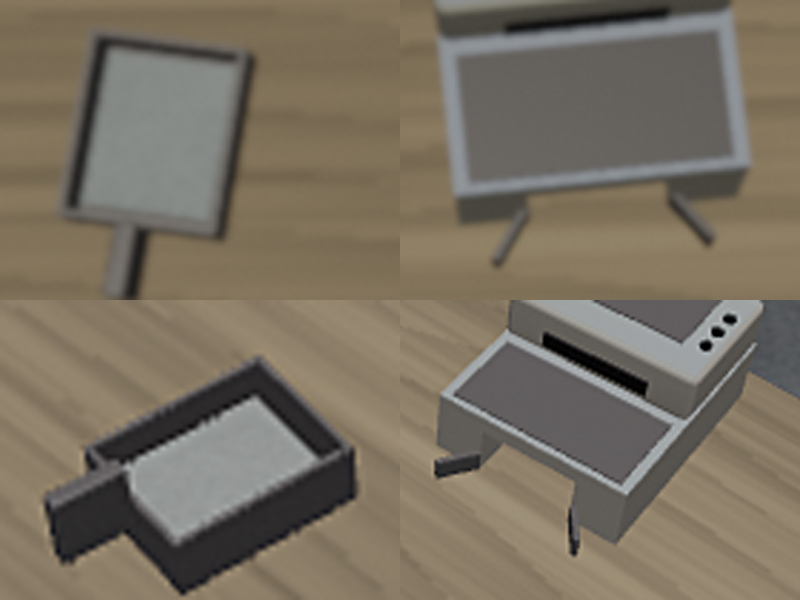

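The crops show the tray rim corners and the fin in both views. They also show the printer's deck-front corners at top crop (460,195)/(747,165) and side crop (442,398)/(628,490), so I can triangulate those.

```bash
python3 - <<'E'
from h import *
import pickle
F=pickle.load(open('F.pkl','rb')); T,S=F['top'],F['side']
A=lambda p,x,y,sx,sy,ox,oy:(np.array(p,float)-[ox,oy])/[sx,sy]+[x,y]
tt=A([(93,35),(251,52),(222,236),(62,215)],190,155,4,3.75,0,0)
ts=A([(258,358),(353,450),(180,545),(88,452)],215,135,5,5,0,300)
X=tri(T,S,tt,ts);print('tray rim FL FR NR NL\n',X.round(4))
Z=ray(T,tt,.04);print(Z.round(4)); print('side',ray(S,ts,.04).round(4))
for q in (Z,ray(S,ts,.04)):
  d=(q[0]+q[1]-q[2]-q[3]);print('ctr',q.mean(0).round(4),'yaw',np.degrees(np.arctan2(d[1],d[0])),'L',np.linalg.norm(d)/2,'W',np.linalg.norm(q[0]-q[1]))
pt=A([(460,195),(747,165),(732,15),(438,42)],280,55,400/120,400/120,400,0)
ps=A([(442,398),(628,490),(681,424),(508,332)],330,120,400/140,400/140,400,300)
Y=tri(T,S,pt,ps);print('deck NL NR FR FL\n',Y.round(4))
for q in (ray(T,pt,.07),ray(S,ps,.07)):
  print(q.round(4)); d=q[0]-q[1];print('mouth',q[:2].mean(0).round(4),'yaw',np.degrees(np.arctan2(-d[0],d[1])), np.linalg.norm(d))
# rail tips top z .022
print('rail tips',ray(T,A([(497,262),(711,240)],280,55,10/3,10/3,400,0),.022).round(4),ray(S,A([(436,462),(571,530)],330,120,400/140,400/140,400,300),.022).round(4))
E
```

```text
tray rim FL FR NR NL
 [[0.5506 0.2837 0.0443]
 [0.5374 0.1951 0.0446]
 [0.4268 0.2109 0.0485]
 [0.442  0.3015 0.041 ]]
[[0.5517 0.2845 0.04  ]
 [0.5392 0.195  0.04  ]
 [0.428  0.2118 0.04  ]
 [0.4427 0.3013 0.04  ]]
side [[0.5531 0.2873 0.04  ]
 [0.5393 0.1989 0.04  ]
 [0.4307 0.2173 0.04  ]
 [0.442  0.3027 0.04  ]]
ctr [0.4904 0.2482 0.04  ] yaw -8.679204080009614 L 0.11140526219532448 W 0.09036217015052773
ctr [0.4913 0.2516 0.04  ] yaw -8.740782312816576 L 0.11114514859745173 W 0.08942753402759417
deck NL NR FR FL
 [[ 0.6559  0.0902  0.0688]
 [ 0.6718 -0.1036  0.0762]
 [ 0.7733 -0.0947  0.076 ]
 [ 0.7652  0.1021  0.0688]]
[[ 0.6568  0.0892  0.07  ]
 [ 0.6733 -0.104   0.07  ]
 [ 0.7791 -0.0981  0.07  ]
 [ 0.7643  0.1023  0.07  ]]
mouth [ 0.665  -0.0074  0.07  ] yaw 4.87735255618429 0.19393599862284724
[[ 0.6535  0.0902  0.07  ]
 [ 0.6776 -0.1015  0.07  ]
 [ 0.7748 -0.0907  0.07  ]
 [ 0.7645  0.1011  0.07  ]]
mouth [ 0.6655 -0.0056  0.07  ] yaw 7.16227995280102 0.1932814794976274
rail tips [[ 0.6233  0.0659  0.022 ]
 [ 0.6358 -0.0841  0.022 ]] [[ 0.6234  0.0691  0.022 ]
 [ 0.6431 -0.0729  0.022 ]]
```

Call:
apply_moves([
  [[-1, 0.105, -0.176, -0.025, 0.0034], [-1, 0.105, -0.176, -0.025, 0.0034], [-1, 0.105, -0.176, -0.025, 0.0034], [-1, 0.105, -0.176, -0.025, 0.0034], [-1, 0.105, -0.176, -0.025, 0.0034], [-1, 0.105, -0.176, -0.025, 0.0034], [-1, 0.105, -0.176, -0.025, 0.0034], [-1, 0.105, -0.176, -0.025, 0.0034], [-1, 0.105, -0.176, -0.025, 0.0034], [-1, 0.105, -0.176, -0.025, 0.0034], [-1, 0.105, -0.18, -0.025, 0.0034], [-1, 0, 0, 0, 0]],
], force=25)

```text
t: 1.3
eef_pos: [0.4103, 0.2589, 0.1926]
ee_rot: [3.139, 0.001, -0.154]
force: [-0.5, 0.6, -0.2]
width: 0.0878
gripper_force: 0.0
```

```bash
python3 - <<'E'
from h import *
import pickle
f=grab('wrist','w1.png'); pickle.dump(f,open('w1.pkl','wb'))
s=arm.get_state();print(s['t'],s['eef_pos'],s['ee_rot'],s['q'])
print(proj(f,[[.4095,.2625,.066],[.491,.25,.04]]))
E
```

```text
1.35 [0.41008374 0.26066283 0.1930379 ] [ 3.14052324e+00  7.35396961e-04 -1.54083064e-01] [ 9.71808691e-01  9.27593377e-02 -4.73460126e-01 -2.41008435e-04
 -1.00585868e+00  4.45034122e-01]
[[313.50104431 196.42279174]
 [313.29589773  87.28673343]]
```

View pics/w1.png

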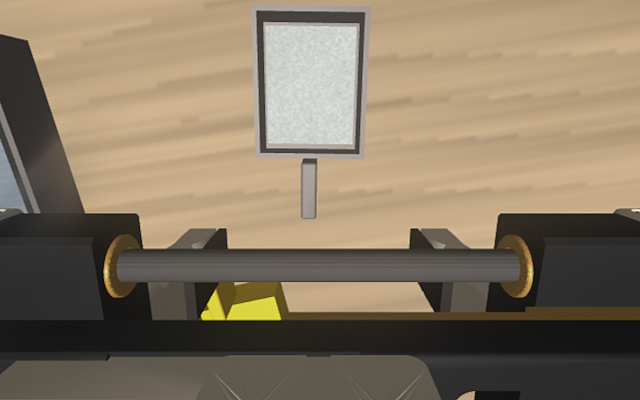

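The wrist view shows the fin top from about (309,165) to (309,218), and the tray rim corners at (250,8), (370,8), (364,158) and (257,158).

```bash
python3 - <<'E'
from h import *
import pickle
f=pickle.load(open('w1.pkl','rb'));F=pickle.load(open('F.pkl','rb'))
p=ray(f,[(309,165),(309,218)],.066);print(p.round(4),np.linalg.norm(p[0]-p[1]))
q=ray(f,[(250,8),(370,8),(364,158),(257,158)],.04);d=(q[0]+q[1]-q[2]-q[3]);y=np.arctan2(d[1],d[0])
c=q.mean(0);print(c,np.degrees(y),np.linalg.norm(d)/2,np.linalg.norm(q[0]-q[1]));print('grip',c[:2]-.0825*np.array([np.cos(y),np.sin(y)]))
# height of fin tip: wrist x side (fin outer end top edge mid, side crop ~(50,498))
print(tri(f,F['side'],[(309,218)],[(215+50/5,135+198/5)]))
E
```

```text
[[0.4343 0.262  0.066 ]
 [0.3927 0.2688 0.066 ]] 0.04218302189085078
[0.49175887 0.25229443 0.04      ] -8.953357371177942 0.11309345668897025 0.09011450374730995
grip [0.4102641  0.26513393]
[[0.392789  0.2692268 0.0682622]]
```

Call:
apply_moves([
  [[-1, 0.003, 0.022, -0.17, 0], [-1, 0, 0, -0.18, 0], [-1, 0, 0, -0.18, 0], [-1, 0, 0, -0.18, 0], [-1, 0, 0, 0, 0], [0.9, 0, 0, 0, 0], [0.9, 0, 0, 0, 0], [0.9, 0, 0, 0, 0], [0.9, 0, 0, 0, 0], [0.9, 0, 0, 0, 0], [0.9, 0, 0, 0, 0], [0.9, 0, 0, 0, 0]],
], force=25)

```text
t: 2.55
eef_pos: [0.4103, 0.2673, 0.0518]
ee_rot: [-3.141, -0.0, -0.15]
force: [-0.2, -1.0, -0.8]
width: 0.0373
gripper_force: 0.0
```

Call:
apply_moves([
  [[1, 0, 0, 0, 0], [1, 0, 0, 0, 0], [1, 0, 0, 0, 0], [1, 0, 0, 0, 0], [1, 0, 0, 0, 0], [1, 0, 0, 0, 0], [1, 0, 0, 0, 0]],
], force=30)

```text
t: 3.25
eef_pos: [0.4102, 0.2673, 0.0515]
ee_rot: [3.141, 0.0, -0.15]
force: [0.5, 0.1, 0.2]
width: 0.0118
gripper_force: 29.9
```

Call:
apply_moves([
  [[1, 0.02, -0.1, 0, 0.008], [1, 0.02, -0.15, 0, 0.008], [1, 0.02, -0.15, 0, 0.008], [1, 0.02, -0.15, 0, 0.008], [1, 0.02, -0.15, 0, 0.008], [1, 0.02, -0.15, 0, 0.008], [1, 0.02, -0.15, 0, 0.008], [1, 0.02, -0.15, 0, 0.008], [1, 0.02, -0.15, 0, 0.008], [1, 0.02, -0.15, 0, 0.008], [1, 0.015, -0.02, 0, 0], [1, 0, 0, 0, 0]],
])

```text
t: 4.45
eef_pos: [0.4533, -0.0276, 0.0515]
ee_rot: [3.142, 0.0, 0.099]
force: [0.5, -1.1, -2.0]
width: 0.0118
gripper_force: 29.9
```

```bash
python3 - <<'E'
from h import *
import pickle
G={n:grab(n) for n in('wrist','top')}; pickle.dump(G,open('G.pkl','wb'))
s=arm.get_state();print(s['t'],s['eef_pos'],s['ee_rot'],s['width'],s['force'])
t=cv2.resize(G['top']['image'][50:230,270:430],(533,600),interpolation=cv2.INTER_CUBIC)
cv2.imwrite('pics/w2.png',G['wrist']['image']);cv2.imwrite('pics/t2.png',t)
E
```

```text
4.55 [ 0.45322778 -0.02657884  0.05147773] [-3.14158971e+00 -1.86214555e-05  1.00227973e-01] 0.011779964074315736 [ 0.38626716 -0.25177246 -1.66843923]
```

View pics/w2.png

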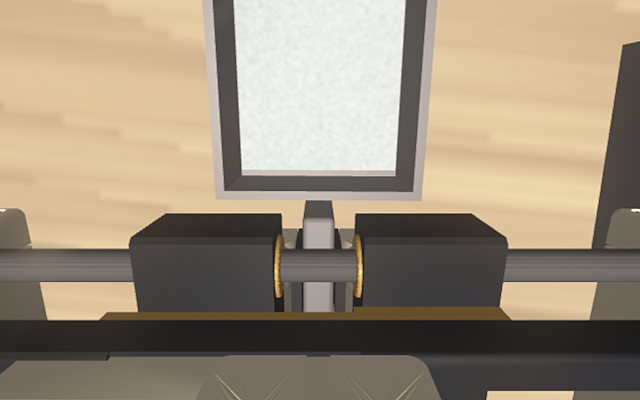

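View pics/t2.png

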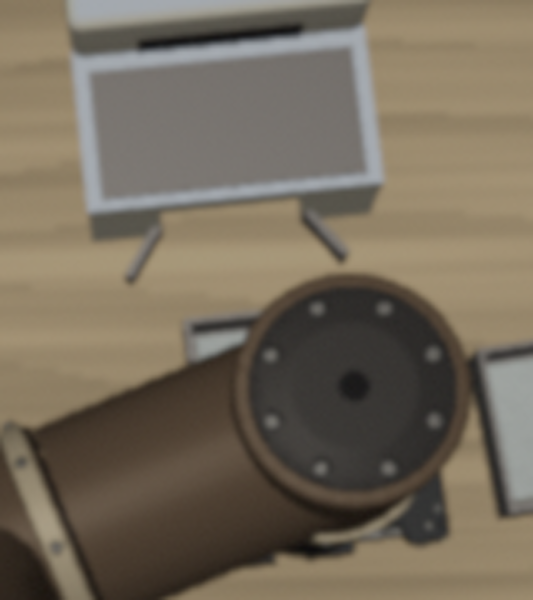

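The wrist view shows the tray rim held square: left edge (203,0)–(217,198), right edge (437,0)–(422,198). In the top crop, the deck corners are (91,213), (381,183), (364,28) and (68,55), and the guide tips are (130,280) and (343,257).

```bash
python3 - <<'E'
from h import *
import pickle
G=pickle.load(open('G.pkl','rb'));T=G['top']
A=lambda p:np.array(p,float)*160/533+[270,50]
def lat(q,name):
    d=q[0]-q[1]; print(name,'mid',q.mean(0)[:2].round(4),'yaw',np.degrees(np.arctan2(-d[0],d[1])).round(2),'w',np.linalg.norm(d).round(4))
lat(ray(T,A([(91,213),(381,183)]),.07),'deckfront')
lat(ray(T,A([(103,200),(370,172)]),.07),'panelN')
lat(ray(T,A([(92,72),(352,45)]),.07),'panelF')
lat(ray(T,A([(130,278),(343,255)]),.022),'tips')
w=G['wrist'];q=ray(w,[(203,0),(437,0),(422,198),(217,198)],.04);lat(q[[3,2]],'tray near');
m=(q[0]+q[1]-q[2]-q[3]);print(q.round(4),np.degrees(np.arctan2(m[1],m[0])))
print(ray(T,A([(186,325)]),.04))
E
```

```text
deckfront mid [ 0.664  -0.0069] yaw 4.81 w 0.196
panelN mid [ 0.6723 -0.0075] yaw 4.9 w 0.1807
panelF mid [ 7.621e-01 -2.000e-04] yaw 4.92 w 0.1778
tips mid [ 0.6303 -0.0086] yaw 5.04 w 0.15
tray near mid [ 0.4805 -0.0254] yaw 5.63 w 0.0896
[[ 0.554   0.0267  0.04  ]
 [ 0.5628 -0.0624  0.04  ]
 [ 0.4849 -0.07    0.04  ]
 [ 0.4761  0.0192  0.04  ]] 5.550423636629551
[[0.58485382 0.02823733 0.04      ]]
```

Call:
apply_moves([
  [[1, 0, 0.012, 0, -0.0036], [1, 0, 0, 0, 0], [1, 0.1, 0.009, 0, 0], [1, 0.1, 0.009, 0, 0], [1, 0.1, 0.009, 0, 0], [1, 0.1, 0.009, 0, 0], [1, 0.1, 0.009, 0, 0], [1, 0, 0, 0, 0]],
])

```text
t: 5.35
eef_pos: [0.5553, -0.0142, 0.0513]
ee_rot: [3.141, -0.001, 0.091]
force: [0.2, -0.1, -2.5]
width: 0.0119
gripper_force: 30.0
```

Call:
apply_moves([
  [[1, 0.08, 0.007, 0, 0], [1, 0.08, 0.007, 0, 0], [1, 0.08, 0.007, 0, 0], [1, 0.08, 0.007, 0, 0], [1, 0, 0, 0, 0]],
])

```text
t: 5.85
eef_pos: [0.618, -0.0089, 0.0511]
ee_rot: [3.142, -0.0, 0.091]
force: [-1.1, -0.2, -1.6]
width: 0.0119
gripper_force: 30.0
```

```bash
python3 - <<'E'
from h import *
w=grab('wrist','w3.png');import pickle;pickle.dump(w,open('w3.pkl','wb'))
s=arm.get_state();print(s['t'],s['eef_pos'],s['ee_rot'],s['force'],s['moment'])
E
```

```text
5.9 [ 0.61717531 -0.00905822  0.05114344] [-3.14142479e+00 -5.44374488e-05  9.01314894e-02] [ 0.86069433  0.75260049 -2.3118804 ] [ 0.03755651 -0.03207474 -0.00362571]
```

View pics/w3.png

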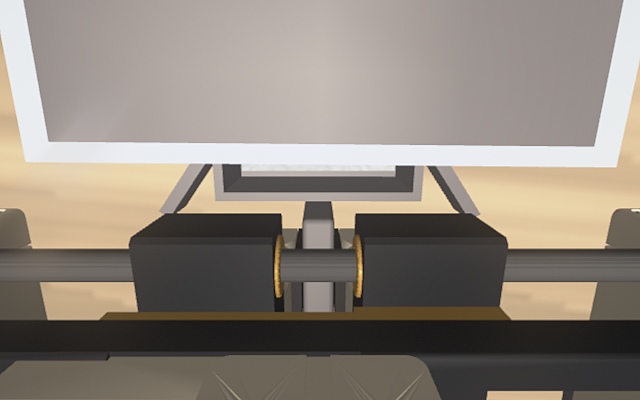

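The wrist view shows the tray centred between the guides. Its front rim is at row 201, and the deck's front edge runs from (25,162) to (617,167).

```bash
python3 - <<'E'
from h import *
import pickle
w=pickle.load(open('w3.pkl','rb'))
a=ray(w,[(25,162),(617,167)],.07);b=ray(w,[(215,201),(423,201)],.04)
d=a[0]-a[1];print(a,b,np.degrees(np.arctan2(-d[0],d[1])));n=np.array([d[1],-d[0],0])/np.hypot(*d[:2]);print('remaining',(a.mean(0)-b.mean(0))@n)
E
```

```text
[[ 0.6566209   0.09432723  0.07      ]
 [ 0.67299721 -0.10579783  0.07      ]] [[ 0.63992494  0.03839629  0.04      ]
 [ 0.64811105 -0.05212671  0.04      ]] 4.678113399938118
remaining 0.02081394756569543
```

Call:
apply_moves([
  [[1, 0.045, 0.004, 0, -0.001], [1, 0.035, 0.003, 0, -0.001], [1, 0.01, 0.001, 0, 0], [1, 0, 0, 0, 0], [1, 0, 0, 0, 0]],
])

```text
t: 6.4
eef_pos: [0.6347, -0.0082, 0.0513]
ee_rot: [-3.142, 0.001, 0.083]
force: [0.4, 0.1, -2.8]
width: 0.012
gripper_force: 30.0
```

Call:
apply_moves([
  [[1, 0.006, 0, 0, 0], [1, 0.006, 0, 0, 0], [1, 0, 0, 0, 0]],
])

```text
t: 6.7
eef_pos: [0.6378, -0.0081, 0.0516]
ee_rot: [3.142, -0.0, 0.083]
force: [-1.1, -0.0, -2.7]
width: 0.0119
gripper_force: 30.0
```

Call:
apply_moves([
  [[1, 0.006, 0, 0, 0], [1, 0, 0, 0, 0]],
])

```text
t: 6.9
eef_pos: [0.6389, -0.0081, 0.0515]
ee_rot: [3.142, 0.0, 0.083]
force: [-1.1, 0.7, -3.1]
width: 0.012
gripper_force: 30.0
```

Call:
apply_moves([
  [[1, 0.006, 0, 0, 0], [1, 0, 0, 0, 0]],
])

```text
t: 7.1
eef_pos: [0.639, -0.0083, 0.0513]
ee_rot: [3.142, 0.002, 0.083]
force: [-4.7, 0.9, -0.5]
width: 0.012
gripper_force: 30.0
```

Call:
apply_moves([
  [[1, 0.008, 0, 0, 0], [1, 0, 0, 0, 0]],
])

```text
t: 7.3
eef_pos: [0.639, -0.0083, 0.0512]
ee_rot: [-3.142, 0.005, 0.083]
force: [-12.1, 2.1, 4.6]
width: 0.0118
gripper_force: 30.0
```

Call:
apply_moves([
  [[1, -0.009, 0, 0, 0], [1, 0, 0, 0, 0], [-0.2, 0, 0, 0, 0], [-0.2, 0, 0, 0, 0], [-0.2, 0, 0, 0, 0], [-0.2, 0, 0, 0, 0], [-0.2, 0, 0, 0, 0], [-0.2, 0, 0, 0, 0], [-0.2, 0, 0, 0.05, 0], [-0.2, 0, 0, 0.15, 0], [-0.2, 0, 0, 0.2, 0], [-0.2, -0.05, 0, 0.2, 0]],
])

```text
t: 8.5
eef_pos: [0.6303, -0.0082, 0.1732]
ee_rot: [3.141, 0.0, 0.084]
force: [1.1, -0.3, -0.0]
width: 0.0523
gripper_force: 0.0
```

Call:
apply_moves([
  [[-0.2, -0.2, 0.0, 0.1, 0], [-0.2, -0.2, 0.05, 0, 0], [-0.2, -0.1, 0, 0, 0], [-0.2, 0, 0, 0, 0], [-0.2, 0, 0, 0, 0]],
])

```text
t: 9.0
eef_pos: [0.5302, 0.0021, 0.1929]
ee_rot: [-3.141, -0.002, 0.084]
force: [-0.4, 0.5, -0.8]
width: 0.0526
gripper_force: 0.0
```

```bash
python3 - <<'E'
from h import *
import pickle
w=grab('wrist');S=grab('side');pickle.dump((w,S),open('e.pkl','wb'))
s=arm.get_state();print(s['t'],s['eef_pos'],s['width'],s['force'])
cv2.imwrite('pics/e.png',np.vstack([cv2.resize(w['image'],(480,300)),cv2.resize(S['image'][110:215,320:488],(480,300),interpolation=cv2.INTER_CUBIC)]))
E
```

```text
9.1 [0.53072425 0.00202012 0.19199765] 0.05240530650405358 [-0.65570156  0.86981299  0.85085466]
```

View pics/e.png

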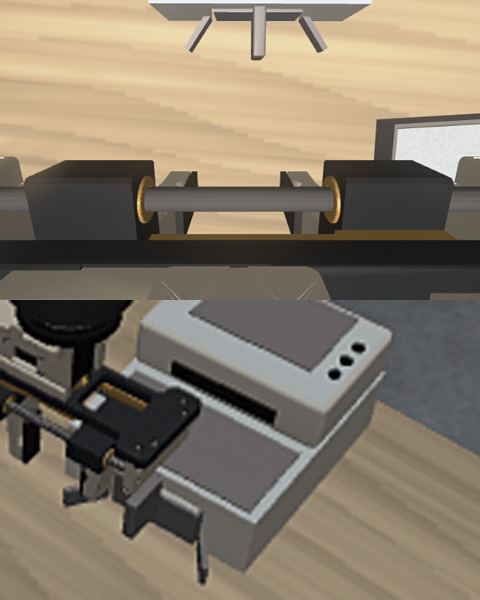

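The fin sticks straight out at wrist crop (258,8–57), and the front wall looks level with the printer face. Before handing in, I'll check the fin end against the expected home position.

```bash
python3 - <<'E'
from h import *
import pickle
w,S=pickle.load(open('e.pkl','rb'))
im=w['image'][0:90,330:365]; print(im[::4,15].mean(1).astype(int))
u=np.array([np.cos(np.radians(4.9)),np.sin(np.radians(4.9))]);m=np.array([.6645,-.007])
print('expected fin top end',proj(w,[[*(m-.102*u),.066]]),'wide tray etc ok')
print('seen',(ray(w,[(344,73)],.066)[0,:2]-m)@u)
E
```

```text
[239 192 157 180 182 182 182 183 183 183 184 184 184 183 182 181 181 180
 185  73 152 200 196]
expected fin top end [[345.31604355 155.40152656]] wide tray etc ok
seen -0.04302816739542677
```

At home the fin end should sit at 58 − 102.5 = −44.5 mm. It is seen at −43 mm, which agrees within calibration, and the tray touched the rear stop. (The script's "expected" value left out the 58 mm offset.)

```bash
python3 -c "
from station import arm
print(arm.job_done())"
```

```text
the job is handed in; nothing more can be done
None
```

The narrow tray is in the bay against the rear stop, with its front wall flush to within about 2 mm by camera; I let go of it, didn't touch the wide tray, and handed the job in at about 9 s.

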